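# Show the bench camera the mark on the back of the post with the swing-arm mirror

## Task

The bench camera cannot see the triangle pencilled on the back of the post in the vice. Swing the bench mirror's arm out until it clicks home at its end stop, then take the mirror by its wooden top rail, keeping your fingers off the glass, and turn it until the camera sees the whole triangle in the middle of the mirror; finish while still holding it at that angle, because the swivel springs back when let go. Leave the vice, the post and the camera untouched, and do not shift the tools and the offcut lying round the mirror.

Things in the scene. Friction and masses are not known exactly. Their poses are not given: they have to be found in the camera images.
- mirror_stand: Swing-arm bench mirror: round dark cast base, 136 mm across and 24 mm high, fixed to the bench, with a short post. Origin: underside centre, on the axis of the arm's hinge. Hinge knuckle on top of the post, 36 mm across, top at 131 mm above the bench; a small spring strut on the knuckle's side away from the parked bar.
- hinge_axis (a point): Point on the vertical hinge axis of the arm, at the height of the arm's bar (100 mm above the bench).
- swing_arm (a joint): Angle of the arm about its vertical hinge: 0 = parked, grows counter-clockwise seen from above, 1.36 rad = home against the end stop. About 1 to 3 N at bar_mid moves it. Below about 0.9 rad friction keeps it where it is left; beyond, a spring detent draws it home and holds it (some 3 N at bar_mid to pull it out).
- bar_mid (a point): Middle of the clear part of the arm's level round steel bar (14 mm thick, centre 100 mm above the bench), 100 mm from the hinge axis. The bar runs straight from the hinge through this point to the mirror's swivel, 240 mm from the hinge. The mirror's frame begins 170 mm from the hinge; only low tools lie under the bar.
- mirror_frame: Upright wooden mirror frame, 134 mm wide, 14 mm thick, 130 to 276 mm above the bench, on a vertical swivel pin through its middle at the arm's outer end. Origin: on the swivel axis at bench height; x: the way the glass faces, z up. At rest x points 1.22 rad counter-clockwise of the arm's outward direction; it turns up to 1.7 rad clockwise from there, and a spring (0.06 N m per rad) returns it.
- rail_top (a point): Middle of the top edge of the frame's wooden top rail, on the swivel axis, 276 mm above the bench. The rail is 134 mm wide, 14 mm thick and 34 mm tall; the glass begins 34 mm below this point.
- glass: The mirror glass, 110 mm wide, 100 mm tall. Origin: centre of its reflecting face, 5 mm in front of the swivel axis, 192 mm above the bench; x: straight out of the face, y to the left of x seen from above, z up. The mark shows in its middle when x halves the angle between the directions to the mark and to the lens.
- vice: Twin-screw wooden bench vice, fixed, chops 280 mm long, 125 mm high, holding a post 70 x 28 mm on end, top 262 mm above the bench; a jointed arm clamped to the chop's end carries the camera. Its origin lies away from its own wood, at bench height straight below where the mirror's swivel is when the mirror's arm is home. To be left alone.
- mark (a point): Centre of the pencilled triangle (46 mm wide, 42 mm tall) on the back face of the post, 192 mm above the bench, 240 mm from the mirror's swivel when the arm is home. The face looks towards the mirror's working place.
- lens (a point): Front of the lens of the small black camera (86 x 58 mm) on the vice's clamp-on arm, 192 mm above the bench, 270 mm from the mirror's swivel when the arm is home. It looks at the mirror's working place. To be left alone.
- chisel: Bench chisel lying on the bench, 250 mm long, 26 mm thick. Bystander.
- square: Try square lying on the bench, blade about 160 mm, stock 18 mm thick. Bystander.
- pencil: Flat carpenter's pencil, 180 mm long, 8 mm thick, lying on the bench. Bystander.
- offcut: Timber offcut 120 x 60 x 28 mm lying on the bench. Bystander.

How it is judged:
By the outcome, as a careful person would: the job done as asked, in the order asked, and still so for the second after the job is handed in, while the arm keeps its last pose, push and grip.
It also fails if it takes over 56 s, if anything falls off the work surface, if the arm or the gripper's body presses on something with over 40 N, if the wrist force passes 120 N, or if a joint passes its speed limit or range.

## Robot

A 6-joint arm with a two-finger parallel gripper is mounted at the origin on the work surface. World frame = base frame: x ahead of the robot, y to its left, z up, the work surface at z = 0. Lengths are in m, angles in rad, forces in N, time in s.
With the tool pointing down it reaches from about 0.35 to 0.85 m from the base axis. Payload 8.1 kg.
Tool frame: the origin (TCP) lies at the very end of the fingers, on their centre line; the grasp point (between the pads) lies 19 mm behind it; z points along the fingers, y is the line along which they close (so a half turn about z gives the same grasp; the last joint's range is limited). The gripper opens to 85 mm and grips with 20 to 120 N. Pads are 22 mm wide; open, the fingers measure 114 mm over their backs; the gripper's body (76 mm by 85 mm) begins 54 mm behind the grasp point. The pads swing forward as they close: fully open they stand 13 mm farther back than shut.
Start: joints at [1.256, 0.13, 1.488, -0, 1.523, -0.085], TCP at [0.137, 0.584, 0.231] pointing down, gripper open.
Joint ranges: [-2.96, 2.96], [-0.89, 2.26], [0.02, 2.5], [-1.34, 4.48], [0, 2.73], [-2.66, 2.66]. Speed limits (rad/s): [2.39, 2.39, 2.79, 3.14, 3.14, 3.14].

## Interface

Orientations are given as a rotation vector (axis times angle).
In Python, from station import sensors, eyes, ticket, finder gives the robot as it stands.
- The arm moves only by the tool step_arm, never from a script. Its argument "plan" is a list of rows, each a list of 3 entries, a list of its own where there are three numbers: the finger opening in mm, from 0 to 85.4, then the shift along the tool's x, y, z in units of 40 mm (1.0 is 40 mm), then the turn about the tool's z in units of 5 degrees (1.0 is 5 degrees). A call has 1 to 5 rows; each row shifts and turns the commanded pose from where the row before left it, along the tool's axes as they then stand; what a row does not reach is not made up. A row lasts 1/12 s, in which the tool goes at most 41.7 mm and 7.16 degrees, less where a joint would pass 70% of its speed; a pose out of reach is approached as far as the arm can. A call is refused whole if a number of a shift passes 1 or a number of a turn 1, either way. A call with a gripper value outside its range is refused whole. The fingers move at their own pace and stop on an object; the grip force is fixed at half the most. Time passes only in rows, so rows that do not move let the fingers close. It gives the time, the measured TCP pose, the force, the opening and the grip force at its end, in the units of the state.
- sensors.sense(): the state, without advancing time (a new reading comes with each control period).
- eyes.get_image(name): name is "scene" or "top"; returns the picture (384x512x3 uint8, blue, green, red); there is no depth.
- eyes.camera_params(name): a dict with "K" (3x3 intrinsics, pixels), "R" (3x3) and "t" (3): a world point X has camera coordinates R X + t. Camera axes: x right, y down, z forward; pixel columns grow to the right and rows downward; lengths in m; the calibration is good to about 2 mm. A picture is of the moment at which its call begins. camera_params takes no time and is no camera call.
- ticket.job_done(): hands the job in; it is judged then, once.
Trained networks look in the newest picture that a camera, given by its name, has taken for a name from the list of things; names that differ only in an ending like _2 or _b are one class to them, and where a whole thing is asked for, a point or a joint stands for the part that bears it (a point fixed in the world has none). Each returns a list of dicts, best first, with "confidence" (0 to 1); they miss things now and then, are a little off and sometimes report something else, mostly with a low value. They report only what shows in the picture. A call takes as long as a camera call.
- finder.look_for(label, camera): "centre" ([column, row] in pixels, amid what is visible of it).
- finder.tip_of(label, camera): "centre" ([column, row] in pixels: a listed point, or the origin of a listed thing).
The state is a dict: "time": time; "joint_positions": joint angles; "dq": joint speeds; "joint_efforts": joint torques, N m; "eef_pos": TCP position; "orientation": TCP orientation; "wrist_force": force on the tool from outside, world axes, zero at the start; "ft_torque": the same for the moment, N m; "grip_width": finger opening in m; "grasp_force": force on a finger pad.
Only numpy, scipy, OpenCV 4.12 (cv2) and the standard library are available. Lean on these libraries where they do the work, as an engineer would, in place of code of your own. Each camera call takes 0.05 s, during which the arm holds its last target. There are 200 camera calls.

## Working session

There is one attempt and no reset: what is moved stays moved. The work goes in short steps, Python scripts to look and compute and a tool call to move; the robot and the scene stay as the last step left them, time stands still between calls to the robot, and variables do not carry over. Pictures are saved under pics/ and viewed, at most 10 in all, crops included, and the job is handed in when it is done.

Besides the shell and the picture viewer there is one more tool, called after "Request:" in YAML: its name, and indented under it one key for each argument. step_arm: Moves the arm, as the interface text tells. Its arguments: {"type":"object","properties":{"plan":{"type":"array"}},"required":["plan"]}

```bash
mkdir -p pics; cat > h.py <<'E'
import numpy as np, cv2
from station import sensors, eyes, ticket, finder
from scipy.spatial.transform import Rotation as Rn
CP={n:eyes.camera_params(n) for n in("scene","top")}
def P(n):
    c=CP[n]; return np.array(c["K"])@np.c_[np.array(c["R"]),np.array(c["t"])]
def tri(a,b):
    X=cv2.triangulatePoints(P("scene"),P("top"),np.array(a,float).reshape(2,1),np.array(b,float).reshape(2,1))[:,0]
    return X[:3]/X[3]
def proj(n,X):
    x=P(n)@np.r_[X,1]; return x[:2]/x[2]
def onz(n,uv,z):
    M=P(n); H=np.c_[M[:,0],M[:,1],M[:,2]*z+M[:,3]]
    x=np.linalg.solve(H,np.r_[uv,1]); return x[:2]/x[2]
E
python3 - <<'E'
from h import *
for n in("scene","top"): cv2.imwrite(f"pics/{n}0.png",eyes.get_image(n))
for l in["hinge_axis","bar_mid","rail_top","mark","lens","mirror_stand","vice","mirror_frame","glass"]:
    r={n:finder.tip_of(l,n)[:2] for n in("scene","top")}
    print(l,{n:[(np.round(d["centre"],1).tolist(),round(d["confidence"],2)) for d in v] for n,v in r.items()})
    if r["scene"] and r["top"]: print("   ",tri(r["scene"][0]["centre"],r["top"][0]["centre"]).round(4))
s=sensors.sense();print(s["time"],s["eef_pos"],s["orientation"],Rn.from_rotvec(s["orientation"]).as_matrix().round(3))
E
```

```text
hinge_axis {'scene': [([275.6, 286.1], 0.76)], 'top': [([174.5, 180.5], 0.69)]}
    [0.6247 0.2748 0.0961]
bar_mid {'scene': [([307.0, 259.7], 0.65)], 'top': [([183.2, 211.7], 0.63)]}
    [0.5315 0.2515 0.1016]
rail_top {'scene': [([363.6, 183.7], 0.96), ([256.4, 203.8], 0.57)], 'top': [([178.4, 265.0], 0.58), ([180.7, 179.1], 0.35)]}
    [0.3939 0.2338 0.2729]
mark {'scene': [([279.1, 114.2], 0.79), ([257.3, 206.0], 0.69)], 'top': [([326.6, 255.4], 0.56)]}
    [ 0.3977 -0.1219  0.1969]
lens {'scene': [([182.9, 118.6], 0.92), ([361.1, 182.3], 0.5)], 'top': [([359.0, 171.1], 0.77)]}
    [ 0.6225 -0.2238  0.198 ]
mirror_stand {'scene': [([275.5, 306.5], 0.63)], 'top': [([182.4, 181.5], 0.77)]}
    [0.6285 0.2738 0.0012]
vice {'scene': [], 'top': []}
mirror_frame {'scene': [], 'top': [([196.9, 261.8], 0.73)]}
glass {'scene': [], 'top': [([187.0, 264.4], 0.8)]}
1.0 [0.13664182 0.58422369 0.23129458] [-3.60184412e-01 -3.12085086e+00  3.30001673e-05] [[-0.974  0.228 -0.   ]
 [ 0.228  0.974 -0.   ]
 [ 0.    -0.    -1.   ]]
```

```bash
python3 -c "
import cv2,numpy as np
cv2.imwrite('pics/both.png',cv2.resize(np.vstack([cv2.imread('pics/scene0.png'),cv2.imread('pics/top0.png')]),(400,600)))"
```

```text
(no output)
```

View pics/scene0.png

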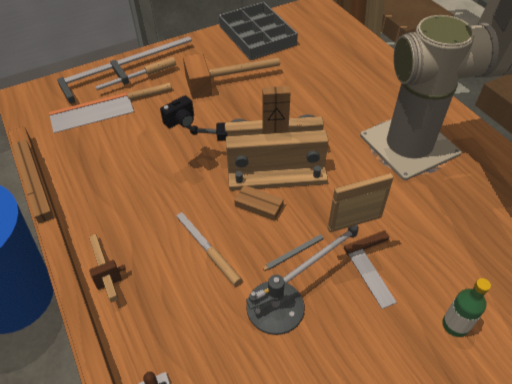

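View pics/top0.png

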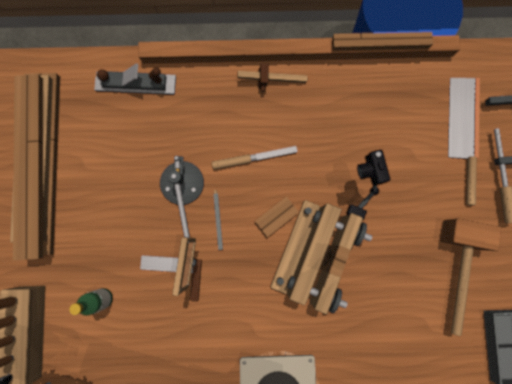

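The scene view shows the mirror base at about (275,305), its bar running to the frame at (360,205), the post with the triangle at (276,112) and the camera at (178,112). The top view shows the base at (182,182), the frame at (184,266), the vice at about (320,255) and the camera at (374,167). I'll refine the geometry next.

```bash
python3 - <<'E'
from h import *
from scipy.optimize import least_squares
D=dict(hinge=[],bar=[],rail=[],mark=[],lens=[])
L=dict(hinge="hinge_axis",bar="bar_mid",rail="rail_top",mark="mark",lens="lens")
for k in range(4):
    for n in("scene","top"):
        eyes.get_image(n)
        for a,l in L.items():
            r=finder.tip_of(l,n)
            if r: D[a].append((n,r[0]["centre"],r[0]["confidence"]))
Z=dict(hinge=.1,bar=.1,rail=.276,mark=.192,lens=.192)
for a in D:
    for n in("scene","top"):
        u=np.array([d[1] for d in D[a] if d[0]==n])
        if len(u): print(a,n,u.mean(0).round(1),u.std(0).round(1),onz(n,np.median(u,0),Z[a]).round(4))
    s=[np.median([d[1] for d in D[a] if d[0]==n],0) for n in("scene","top")]
    print("  tri",tri(*s).round(4))
def pts(p):
    h=p[:2];d=np.array([np.cos(p[2]),np.sin(p[2])]);g=p[2]+1.36;w=h+.24*np.array([np.cos(g),np.sin(g)])
    f=lambda r,t:w+r*np.array([np.cos(t),np.sin(t)])
    return dict(hinge=h,bar=h+.1*d,rail=h+.24*d,mark=f(.24,p[3]),lens=f(.27,p[4])),w
def res(p):
    q,_=pts(p)
    return np.concatenate([(proj(n,np.r_[q[a],Z[a]])-c)*w for a in D for n,c,w in D[a]])
s=least_squares(res,[.625,.275,3.33,-2.5,-1.57],loss="soft_l1",f_scale=3)
q,w=pts(s.x);print(s.x.round(3),{a:v.round(4).tolist() for a,v in q.items()},"home swivel",w.round(4))
b=(s.x[3]+s.x[4])/2;print("bisector",b,"turn from rest",(s.x[2]+1.36+1.22-2*np.pi)-b)
for a in D:print(a,[(n,(proj(n,np.r_[q[a],Z[a]])).round(1).tolist()) for n in("scene","top")])
print("bottle",tri((484,286),(76,309)))
E
```

```text
hinge scene [273.7 285. ] [0.6 0.1] [0.6317 0.2697]
hinge top [174.2 179.5] [0.6 1.3] [0.6215 0.2789]
  tri [0.6281 0.2739 0.1027]
bar scene [307.4 262. ] [1.6 0.6] [0.5347 0.2559]
bar top [181.4 211.6] [1.1 0.2] [0.529  0.2595]
  tri [0.5324 0.2572 0.0999]
rail scene [361.5 182.8] [0.4 1.3] [0.3998 0.2315]
rail top [179.4 263.9] [1.6 0.9] [0.3943 0.2327]
  tri [0.3967 0.2312 0.274 ]
mark scene [277.8 114.8] [1.1 1.1] [ 0.3953 -0.1252]
mark top [327.2 257.5] [0.8 1.4] [ 0.3946 -0.1265]
  tri [ 0.3944 -0.1268  0.1904]
lens scene [185.  118.5] [1.8 1.3] [ 0.6203 -0.2305]
lens top [314.4 194.4] [73.6 39.3] [ 0.611  -0.2136]
  tri [ 0.6184 -0.2167  0.2002]
[ 0.629  0.266  3.258 -2.521 -1.541] {'hinge': [0.6294, 0.2664], 'bar': [0.53, 0.2548], 'rail': [0.391, 0.2385], 'mark': [0.4115, -0.1121], 'lens': [0.6148, -0.2424]} home swivel [0.6067 0.0275]
bisector -2.030877465119929 turn from rest 1.585617874702836
hinge [('scene', [274.0, 283.3]), ('top', [178.6, 176.4])]
bar [('scene', [309.2, 260.9]), ('top', [182.8, 211.3])]
rail [('scene', [366.9, 183.7]), ('top', [176.6, 265.7])]
mark [('scene', [275.2, 119.3]), ('top', [321.1, 251.5])]
lens [('scene', [185.0, 115.7]), ('top', [367.2, 171.5])]
bottle [0.28442127 0.51059906 0.17746213]
```

Request:
step_arm:
  plan:
    - [0,[0,0,-0.75],0]
    - [0,[-0.94,-0.325,0],0]
    - [0,[-0.94,-0.325,0],0]
    - [0,[-0.94,-0.325,0],0]
    - [0,[-0.94,-0.325,0],0]

```text
time: 3.82
eef_pos: [0.2723, 0.4985, 0.2616]
orientation: [0.358, 3.121, 0.001]
wrist_force: [0.2, 0.5, -0.0]
grip_width: 0.0258
grasp_force: 0.0
```

Request:
step_arm:
  plan:
    - [0,[-0.94,-0.325,0],0]
    - [0,[-0.94,-0.325,0],0]
    - [0,[-0.94,-0.325,0],0]
    - [0,[-0.94,-0.325,0],0]
    - [0,[-0.94,-0.325,0],0]

```text
time: 4.23
eef_pos: [0.441, 0.3919, 0.2615]
orientation: [0.36, 3.121, 0.001]
wrist_force: [-0.1, 0.7, 0.0]
grip_width: -0.0002
grasp_force: 0.0
```

Request:
step_arm:
  plan:
    - [0,[-0.94,-0.325,0],0]
    - [0,[-0.94,-0.325,0],0]
    - [0,[-0.94,-0.325,0],0]
    - [0,[0,0,0],0]
    - [0,[0,0,0],0]

```text
time: 4.65
eef_pos: [0.5421, 0.3277, 0.2606]
orientation: [-0.366, -3.12, 0.001]
wrist_force: [-0.4, -0.4, 0.1]
grip_width: 0.0002
grasp_force: 0.0
```

Request:
step_arm:
  plan:
    - [0,[0,0,0.915],0]
    - [0,[0,0,0.915],0]
    - [0,[0,0,0.915],0]
    - [0,[0,0,0.915],0]
    - [0,[0,0,0.915],0]

```text
time: 5.07
eef_pos: [0.5392, 0.3307, 0.0771]
orientation: [0.358, 3.121, 0.001]
wrist_force: [-0.6, -0.5, -0.4]
grip_width: -0.0003
grasp_force: 0.0
```

Request:
step_arm:
  plan:
    - [0,[0.04,-0.65,0],0]
    - [0,[0.04,-0.65,0],0]
    - [0,[-0.19,-0.435,0],0]
    - [0,[-0.19,-0.435,0],0]
    - [0,[0,0,0],0]

```text
time: 5.48
eef_pos: [0.5318, 0.2409, 0.0781]
orientation: [-0.361, -3.12, 0.001]
wrist_force: [-0.2, -0.4, 0.5]
grip_width: -0.0002
grasp_force: 0.0
```

Request:
step_arm:
  plan:
    - [0,[-0.19,-0.435,0],0]
    - [0,[-0.44,-0.32,0],0]
    - [0,[-0.44,-0.32,0],0]
    - [0,[0,0,0],0]

```text
time: 5.82
eef_pos: [0.5659, 0.1899, 0.0791]
orientation: [0.361, 3.119, -0.0]
wrist_force: [0.2, 0.5, -0.6]
grip_width: -0.0001
grasp_force: 0.0
```

```bash
python3 - <<'E'
from h import *
a=eyes.get_image("scene");b=eyes.get_image("top")
cv2.imwrite("pics/mid.png",np.hstack([a[80:360,130:450],b[100:380,100:420]]))
for l in["bar_mid","rail_top"]:
    for n in("scene","top"): print(l,n,[(np.round(d["centre"],1).tolist(),round(d["confidence"],2)) for d in finder.tip_of(l,n)[:2]])
E
```

```text
bar_mid scene [([264.7, 251.4], 0.73)]
bar_mid top []
rail_top scene [([252.4, 153.2], 0.78), ([293.5, 251.8], 0.38)]
rail_top top [([257.9, 190.1], 0.75)]
```

View pics/mid.png

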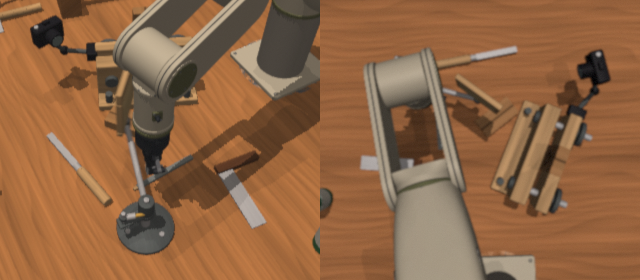

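The bar has swung with the finger: scene crop shows it running from (145,205) up to (130,135), with the frame near (125,100). I'll push a little more and let the detent finish.

Request:
step_arm:
  plan:
    - [0,[-0.32,-0.1,0],0]
    - [0,[-0.32,-0.1,0],0]
    - [0,[0,0,0],0]
    - [0,[0,0,0],0]

```text
time: 6.45
eef_pos: [0.5822, 0.1799, 0.0771]
orientation: [-0.356, -3.111, -0.002]
wrist_force: [-20.7, 7.7, 10.4]
grip_width: 0.0
grasp_force: 11.4
```

```bash
python3 - <<'E'
from h import *
for k in range(3):
  for n in("scene","top"):
    eyes.get_image(n)
    print(n,[(l,[(np.round(d["centre"],1).tolist(),round(d["confidence"],2)) for d in finder.tip_of(l,n)[:2]]) for l in["rail_top","lens","mark","bar_mid"]])
E
```

```text
scene [('rail_top', [([246.8, 156.1], 0.72)]), ('lens', [([185.3, 118.6], 0.8)]), ('mark', []), ('bar_mid', [([266.0, 250.1], 0.96)])]
top [('rail_top', [([257.7, 187.2], 0.71)]), ('lens', [([359.0, 171.8], 0.82), ([260.2, 188.1], 0.19)]), ('mark', [([325.7, 256.7], 0.81)]), ('bar_mid', [])]
scene [('rail_top', [([248.2, 156.3], 0.88), ([362.4, 242.2], 0.31)]), ('lens', [([184.9, 117.3], 0.64)]), ('mark', []), ('bar_mid', [([262.8, 248.4], 0.8), ([209.2, 254.3], 0.28)])]
top [('rail_top', [([260.3, 187.4], 0.61)]), ('lens', [([356.6, 169.3], 0.6)]), ('mark', [([326.4, 255.1], 0.8)]), ('bar_mid', [])]
scene [('rail_top', [([247.2, 155.5], 0.68)]), ('lens', [([183.9, 117.6], 0.61)]), ('mark', []), ('bar_mid', [([263.5, 249.7], 0.82)])]
top [('rail_top', [([260.8, 187.8], 0.65)]), ('lens', [([357.0, 171.9], 0.77)]), ('mark', [([326.4, 257.9], 0.9)]), ('bar_mid', [([217.9, 220.3], 0.19)])]
```

Request:
step_arm:
  plan:
    - [0,[0.5,0,0],0]
    - [0,[0.5,0,0],0]
    - [0,[0,0,-0.98],0]
    - [0,[0,0,-0.98],0]
    - [0,[0,0,-0.98],0]

```text
time: 8.37
eef_pos: [0.5463, 0.1869, 0.196]
orientation: [-0.358, -3.118, 0.002]
wrist_force: [0.9, -0.2, 1.1]
grip_width: -0.0
grasp_force: 0.0
```

Request:
step_arm:
  plan:
    - [80,[0,0,-0.98],1]
    - [80,[0,0,-0.98],1]
    - [80,[0,0,-0.98],1]
    - [80,[0,0,-0.98],1]
    - [80,[0,0,0],1]

```text
time: 8.78
eef_pos: [0.5503, 0.1876, 0.3634]
orientation: [1.028, 2.956, 0.012]
wrist_force: [-0.3, 1.0, 1.7]
grip_width: 0.0602
grasp_force: 0.0
```

```bash
cat > fit.py <<'E'
from h import *
from scipy.optimize import least_squares
L=dict(hinge="hinge_axis",bar="bar_mid",rail="rail_top",mark="mark",lens="lens")
Z=dict(hinge=.1,bar=.1,rail=.276,mark=.192,lens=.192)
M={}
for n in("scene","top"):
    S={a:[] for a in L}
    for k in range(5):
        im=eyes.get_image(n)
        for a,l in L.items():
            r=[d for d in finder.tip_of(l,n) if d["confidence"]>.45]
            if r:S[a].append(r[0]["centre"])
    cv2.imwrite(f"pics/{n}_home.png",im)
    for a,v in S.items():
        if v: M[a,n]=np.median(v,0); print(a,n,len(v),M[a,n].round(1),np.std(v,0).round(1),onz(n,M[a,n],Z[a]).round(4))
for a in L:
    if (a,"scene") in M and (a,"top") in M: print(a,tri(M[a,"scene"],M[a,"top"]).round(4))
u=lambda t:np.array([np.cos(t),np.sin(t)])
def pts(p):
    h=p[:2];w=h+.24*u(p[2])
    return dict(hinge=h,bar=h+.1*u(p[2]),rail=w,mark=w+.24*u(p[3]),lens=w+.27*u(p[4]))
def res(p):
    q=pts(p); return np.concatenate([proj(n,np.r_[q[a],Z[a]])-c for (a,n),c in M.items()])
s=least_squares(res,[.627,.27,-1.6,-2.5,-1.57],loss="soft_l1",f_scale=2);q=pts(s.x)
print(s.x.round(3),{a:v.round(4).tolist() for a,v in q.items()})
print("bisector deg",np.degrees((s.x[3]+s.x[4])/2),"rest",np.degrees(s.x[2]+1.22))
for k,c in M.items(): print(k,(proj(k[1],np.r_[q[k[0]],Z[k[0]]])-c).round(1))
E
python3 fit.py
```

```text
hinge scene 5 [275.2 284.6] [ 1.3 68.5] [0.6285 0.2704]
bar scene 5 [263.9 249.8] [1.3 1. ] [0.6063 0.1787]
rail scene 4 [248.9 155. ] [1.3 0.7] [0.5699 0.0431]
mark scene 4 [276.7 114.2] [1.6 1.1] [ 0.3981 -0.1277]
lens scene 5 [183.8 117.9] [0.7 1.3] [ 0.6211 -0.2357]
hinge top 2 [235.2 245.2] [41.  31.4] [0.432  0.1098]
bar top 5 [210.3 186.2] [1.4 1.5] [0.5991 0.1769]
rail top 5 [258.3 189.1] [1.8 1.5] [0.5648 0.0449]
mark top 5 [327.2 257.2] [1.1 1. ] [ 0.3968 -0.127 ]
lens top 5 [358.2 170.2] [1.4 1.4] [ 0.6188 -0.2191]
hinge [ 0.4784  0.0977 -0.3015]
bar [0.6026 0.1759 0.0932]
rail [0.5677 0.0431 0.2745]
mark [ 0.3975 -0.1276  0.1918]
lens [ 0.6223 -0.2191  0.2042]
[ 0.627  0.273 -1.822 -2.361 -1.371] {'hinge': [0.6269, 0.2731], 'bar': [0.602, 0.1762], 'rail': [0.5673, 0.0406], 'mark': [0.3967, -0.1282], 'lens': [0.6209, -0.224]}
bisector deg -106.92112580021977 rest -34.484432097983884
('hinge', 'scene') [1.2 0.6]
('bar', 'scene') [ 1.1 -1.5]
('rail', 'scene') [ 0.5 -1.1]
('mark', 'scene') [ 0.4 -0.3]
('lens', 'scene') [1.8 2.6]
('hinge', 'top') [-59.  -67.9]
('bar', 'top') [ 0.2 -1. ]
('rail', 'top') [ 1.8 -1.1]
('mark', 'top') [0.5 0. ]
('lens', 'top') [ 1.8 -0.8]
```

View pics/scene_home.png

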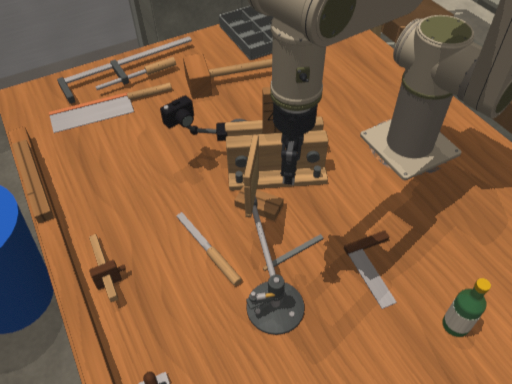

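View pics/top_home.png

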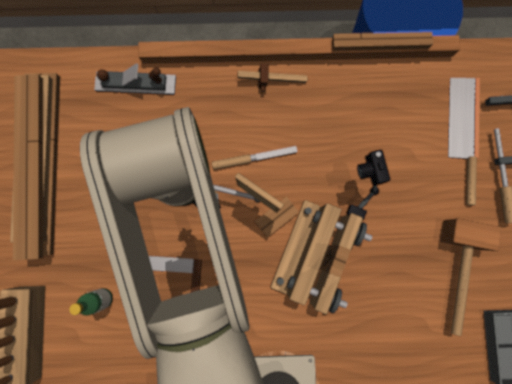

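The scene view shows the arm at the stop, with the bar running (275,280)→(255,205) and the frame edge-on at (251,175). The top view shows the frame from (238,178) to (280,208), next to the vice and untouched tools. The measured swivel is 241 mm from the mark and 268 mm from the lens, so the arm is home. The mirror has to turn about 72° clockwise. Next I align the tool.

Request:
step_arm:
  plan:
    - [80,[0,0,0],1]
    - [80,[0,0,0],1]
    - [80,[0,0,0],1]
    - [80,[0,0,0],1]
    - [80,[0,0,0],1]

```text
time: 12.2
eef_pos: [0.5484, 0.1862, 0.3527]
orientation: [-1.651, -2.673, 0.0]
wrist_force: [-0.0, -0.3, -0.4]
grip_width: 0.0803
grasp_force: 0.0
```

Request:
step_arm:
  plan:
    - [80,[0,0,0],1]
    - [80,[0,0,0],1]
    - [80,[0,0,0],1]
    - [80,[0,0,0],1]
    - [80,[0,0,0],1]

```text
time: 12.62
eef_pos: [0.5484, 0.1862, 0.3527]
orientation: [2.19, 2.252, 0.0]
wrist_force: [-0.1, 0.1, 0.0]
grip_width: 0.0801
grasp_force: 0.0
```

Request:
step_arm:
  plan:
    - [80,[0,0,0],1]
    - [80,[0,0,0],1]
    - [80,[0,0,0],1]
    - [80,[0,0,0],1]
    - [80,[0,0,0],1]

```text
time: 13.03
eef_pos: [0.5484, 0.1862, 0.3527]
orientation: [2.626, 1.724, 0.0]
wrist_force: [-0.2, 1.2, 0.7]
grip_width: 0.0797
grasp_force: 0.0
```

Request:
step_arm:
  plan:
    - [80,[0,0,0],1]
    - [80,[0,0,0],1]
    - [80,[0,0,0],0.26]
    - [80,[0,0,0],0]
    - [80,[0,0,0],0]

```text
time: 13.45
eef_pos: [0.5484, 0.1862, 0.3527]
orientation: [2.778, 1.467, -0.0]
wrist_force: [-0.2, -0.5, 1.2]
grip_width: 0.0802
grasp_force: 0.0
```

```bash
cat > st.py <<'E'
from h import *
import sys
s=sensors.sense();R=Rn.from_rotvec(s["orientation"]).as_matrix();p=np.array(s["eef_pos"])
print(s["time"],p.round(4),"yaw_y",np.degrees(np.arctan2(R[1,1],R[0,1])).round(2),"q",np.round(s["joint_positions"],3),"w",s["grip_width"],"F",s["wrist_force"],s["grasp_force"])
t=np.array([float(v) for v in sys.argv[1:4]]);print("shift units to target",(R.T@(t-p)/.04).round(3))
E
python3 st.py 0.5675 0.0415 0.3634
```

```text
13.45 [0.5484 0.1862 0.3527] yaw_y -34.32 q [ 0.239  0.057  1.348 -0.     1.737  0.838] w 0.08020515667624124 F [-0.16487106 -0.48879439  1.22060299] 0.0
shift units to target [-2.719  2.434 -0.268]
```

Request:
step_arm:
  plan:
    - [60,[-0.545,0.487,0],0]
    - [60,[-0.545,0.487,0],0]
    - [60,[-0.545,0.487,0],0]
    - [60,[-0.545,0.487,0],0]
    - [60,[-0.545,0.487,0],0]

```text
time: 13.87
eef_pos: [0.567, 0.04, 0.3528]
orientation: [2.778, 1.467, 0.0]
wrist_force: [0.3, -0.2, 0.6]
grip_width: 0.0602
grasp_force: 0.0
```

Request:
step_arm:
  plan:
    - [60,[0,0,0.6],0]
    - [60,[0,0,0.6],0]
    - [60,[0,0,0.6],0]
    - [60,[0,0,0],0]

```text
time: 14.2
eef_pos: [0.5646, 0.0409, 0.2748]
orientation: [-2.775, -1.464, 0.012]
wrist_force: [-0.7, 0.1, -1.8]
grip_width: 0.0606
grasp_force: 0.0
```

```bash
python3 st.py 0.5675 0.0415 0.25; python3 - <<'E'
from h import *
a=eyes.get_image("scene");b=eyes.get_image("top")
f=lambda i,x,y:cv2.resize(i[y-60:y+60,x-70:x+70],None,fx=2.8,fy=2.8,interpolation=2)
cv2.imwrite("pics/pre.png",np.hstack([f(a,252,165),f(b,258,189)]))
for n in("scene","top"): print(n,[(np.round(d["centre"],1).tolist(),round(d["confidence"],2)) for d in finder.tip_of("rail_top",n)[:2]])
s=np.array(sensors.sense()["eef_pos"])
for n in("scene","top"): print(proj(n,s).round(1),proj(n,[.5675,.0415,.276]).round(1))
E
```

```text
14.2 [0.5646 0.0409 0.2748] yaw_y -34.38 q [-0.018  0.033  1.513 -0.     1.605  0.582] w 0.060560035952392274 F [-0.74117648  0.08287426 -1.81678273] 0.0
shift units to target [0.057 0.056 0.62 ]
scene [([247.4, 157.0], 0.94)]
top [([257.9, 190.4], 0.73)]
[249.3 152.1] [249.5 154.2]
[259.8 187.4] [259.7 187.9]
```

View pics/pre.png

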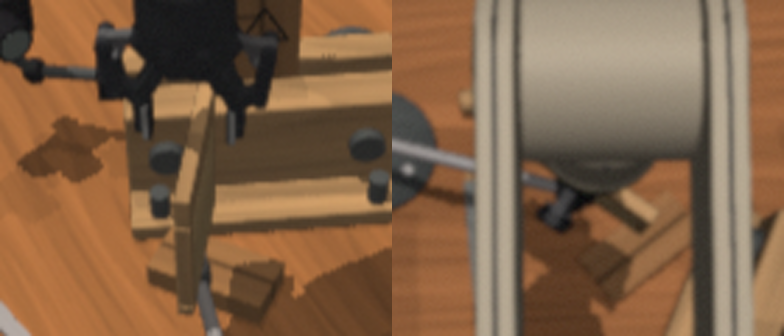

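The fingers straddle the rail: in the left crop the tips are at (145,135) and (233,135), with the rail between them at about (195,135). I'll go down to TCP z 0.25 and close.

Request:
step_arm:
  plan:
    - [60,[0,0,0.6],0]
    - [60,[0,0,0],0]
    - [60,[0,0,0],0]
    - [30,[0,0,0],0]
    - [30,[0,0,0],0]

```text
time: 14.82
eef_pos: [0.5677, 0.0413, 0.2585]
orientation: [2.779, 1.464, 0.003]
wrist_force: [1.4, 0.6, -0.4]
grip_width: 0.0368
grasp_force: 0.0
```

Request:
step_arm:
  plan:
    - [0,[0,0,0],0]
    - [0,[0,0,0],0]
    - [0,[0,0,0],0]
    - [0,[0,0,0],0]
    - [0,[0,0,0],0]

```text
time: 15.23
eef_pos: [0.5634, 0.0441, 0.2586]
orientation: [-2.772, -1.464, 0.007]
wrist_force: [-27.6, 10.9, 17.5]
grip_width: 0.0125
grasp_force: 59.4
```

```bash
python3 st.py 0.5675 0.0415 0.25;python3 -c "
from h import *
print(sensors.sense()['ft_torque'])"
```

```text
15.2333 [0.5634 0.0441 0.2586] yaw_y -34.33 q [-0.015  0.033  1.542  0.004  1.574  0.584] w 0.012517936399136486 F [-27.5963538   10.9290058   17.53156796] 59.436827301979065
shift units to target [0.005 0.124 0.213]
[ 1.87595308  4.35019916 -0.00899882]
```

The rail sits about 5 mm to the tool's −y side and the grip is shallow, so I'll open, correct and regrip.

Request:
step_arm:
  plan:
    - [40,[0,0,0],0]
    - [40,[0,0,0],0]
    - [40,[0,0,0],0]
    - [40,[0,-0.15,0.17],0]
    - [40,[0,0,0],0]

```text
time: 15.65
eef_pos: [0.5612, 0.0449, 0.2485]
orientation: [-2.779, -1.463, 0.002]
wrist_force: [-1.1, 0.8, -0.5]
grip_width: 0.0396
grasp_force: 0.0
```

Request:
step_arm:
  plan:
    - [0,[0,0,0],0]
    - [0,[0,0,0],0]
    - [0,[0,0,0],0]
    - [0,[0,0,0],0]
    - [0,[0,0,0],0]

```text
time: 16.07
eef_pos: [0.5621, 0.0444, 0.2499]
orientation: [2.78, 1.463, -0.0]
wrist_force: [1.0, -1.5, -0.5]
grip_width: 0.0132
grasp_force: 61.1
```

```bash
python3 st.py 0.5634 0.0441 0.25;python3 -c "
from h import *
print(sensors.sense()['ft_torque'])"
```

```text
16.0667 [0.5621 0.0444 0.2499] yaw_y -34.48 q [-0.012  0.026  1.565 -0.     1.551  0.59 ] w 0.013204086525408951 F [ 1.03290369 -1.53691431 -0.46144839] 61.0703980922699
shift units to target [ 0.011  0.03  -0.003]
[-0.21211521 -0.06548621 -0.06458698]
```

Request:
step_arm:
  plan:
    - [0,[0,0,0],0.7]
    - [0,[0,0,0],0.7]
    - [0,[0,0,0],0.7]
    - [0,[0,0,0],0.7]
    - [0,[0,0,0],0]

```text
time: 16.48
eef_pos: [0.5622, 0.0443, 0.2499]
orientation: [2.939, 1.109, 0.0]
wrist_force: [0.8, -1.6, -1.4]
grip_width: 0.0129
grasp_force: 61.0
```

```bash
python3 st.py 0.562 0.0444 0.25;python3 -c "
from h import *
print(sensors.sense()['ft_torque'])"
```

```text
16.4833 [0.5622 0.0443 0.2499] yaw_y -48.64 q [-0.012  0.026  1.565 -0.     1.551  0.837] w 0.01286605546961502 F [ 0.79491662 -1.57650927 -1.35164667] 61.04352593421936
shift units to target [-0.003 -0.005 -0.003]
[-0.25546138 -0.13851754 -0.00711796]
```

Request:
step_arm:
  plan:
    - [0,[0,0,0],0.9]
    - [0,[0,0,0],0.9]
    - [0,[0,0,0],0.9]
    - [0,[0,0,0],0.9]
    - [0,[0,0,0],0.9]

```text
time: 16.9
eef_pos: [0.5621, 0.0443, 0.2499]
orientation: [3.098, 0.517, -0.0]
wrist_force: [0.8, -1.9, -1.8]
grip_width: 0.0131
grasp_force: 61.1
```

Request:
step_arm:
  plan:
    - [0,[0,0,0],0.9]
    - [0,[0,0,0],0.9]
    - [0,[0,0,0],0.9]
    - [0,[0,0,0],0.9]
    - [0,[0,0,0],0.9]

```text
time: 17.32
eef_pos: [0.5621, 0.0441, 0.2499]
orientation: [3.139, -0.098, -0.0]
wrist_force: [1.7, -3.2, -0.6]
grip_width: 0.0133
grasp_force: 61.1
```

Request:
step_arm:
  plan:
    - [0,[0,0,0],0.8]
    - [0,[0,0,0],0.8]
    - [0,[0,0,0],0.8]
    - [0,[0,0,0],0]

```text
time: 17.65
eef_pos: [0.5621, 0.044, 0.2499]
orientation: [3.112, -0.425, -0.0]
wrist_force: [0.1, -3.7, -0.8]
grip_width: 0.013
grasp_force: 61.1
```

```bash
python3 st.py 0.562 0.0444 0.25;python3 - <<'E'
from h import *
from scipy.optimize import least_squares
print(sensors.sense()['ft_torque'])
S={}
for k in range(6):
  for n in("scene","top"):
    im=eyes.get_image(n)
    if k==0: S["im"+n]=im
    for l in("rail_top","lens","mark","bar_mid"):
      r=[d for d in finder.tip_of(l,n) if d["confidence"]>.5]
      if r:S.setdefault((l,n),[]).append(r[0]["centre"])
for k,v in S.items():
  if k[0]!='i': print(k,len(v),np.median(v,0).round(1),onz(k[1],np.median(v,0),dict(rail_top=.276,bar_mid=.1).get(k[0],.192)).round(4))
f=lambda i,x,y:cv2.resize(i[y-75:y+75,x-65:x+65],None,fx=3,fy=3,interpolation=2)
cv2.imwrite("pics/turn.png",np.hstack([f(S["imscene"],245,180),f(S["imtop"],262,195)]))
u=lambda t:np.array([np.cos(t),np.sin(t)]); w=np.array([.562,.0443])
M={k:np.median(v,0) for k,v in S.items() if k[0] in("lens","mark")}
def res(p):
  q=dict(mark=p[:2]+.24*u(p[2]),lens=p[:2]+.27*u(p[3]))
  return np.r_[np.concatenate([proj(n,np.r_[q[a],.192])-c for (a,n),c in M.items()]),(p[:2]-w)*500]
s=least_squares(res,[.562,.044,-2.34,-1.36],loss="soft_l1",f_scale=2)
print(s.x,s.fun.round(1),"bisector",np.degrees((s.x[2]+s.x[3])/2))
E
```

```text
17.65 [0.5621 0.044  0.2499] yaw_y -105.56 q [-1.200e-02  2.600e-02  1.565e+00 -1.000e-03  1.551e+00  1.830e+00] w 0.013018633986792271 F [ 0.09515301 -3.73745157 -0.75399226] 61.097665429115295
shift units to target [-0.004 -0.009 -0.003]
[-0.55509301  0.03955588  0.10214204]
('rail_top', 'scene') 6 [249.  155.2] [0.57   0.0435]
('lens', 'scene') 6 [184.2 118.8] [ 0.6215 -0.2321]
('mark', 'scene') 6 [277.1 114.9] [ 0.3984 -0.1249]
('bar_mid', 'scene') 6 [264.1 249.2] [0.6052 0.1775]
('rail_top', 'top') 5 [258.6 189.9] [0.5628 0.0442]
('lens', 'top') 6 [358.  170.8] [ 0.6172 -0.2185]
('mark', 'top') 6 [326.5 257.8] [ 0.3955 -0.1253]
('bar_mid', 'top') 6 [210.2 186. ] [0.5998 0.1773]
[ 0.56365288  0.04409122 -2.34790964 -1.36294563] [ 2.5  2.4  0.6 -0.8  0.6 -0.8  0.7  0.   0.8 -0.1] bisector -106.30817255782607
```

View pics/turn.png

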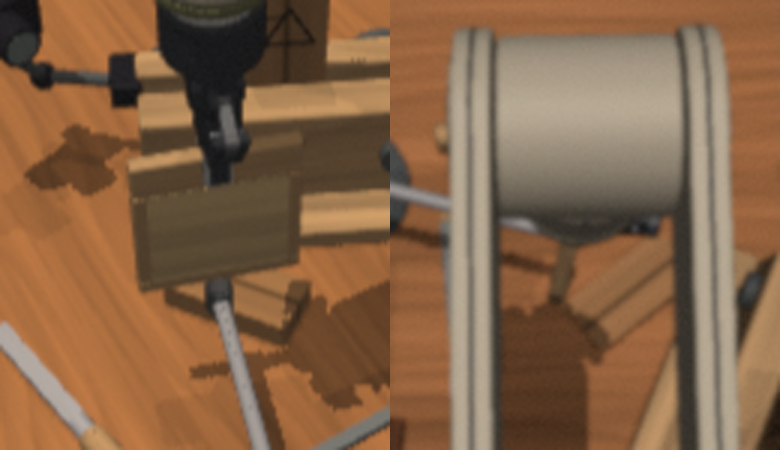

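The frame has turned with the gripper: its back now faces the scene camera, with the top edge from about (128,160) to (300,133) in the left crop, and the bar is still at home. Final trim of about 0.7°, then a check of the frame's angle from the picture.

Request:
step_arm:
  plan:
    - [0,[0,0,0],0.15]
    - [0,[0,0,0],0]
    - [0,[0,0,0],0]
    - [0,[0,0,0],0]

```text
time: 20.98
eef_pos: [0.562, 0.044, 0.2499]
orientation: [3.11, -0.439, -0.0]
wrist_force: [0.5, -4.7, -1.1]
grip_width: 0.0129
grasp_force: 61.1
```

```bash
python3 st.py 0.562 0.0444 0.25; python3 - <<'E'
from h import *
a=onz("scene",(180+128/3,105+160/3),.276);b=onz("scene",(180+300/3,105+133/3),.276);d=b-a
print(a,b,np.linalg.norm(d),"normal",np.degrees(np.arctan2(d[1],d[0]))+90)
E
```

```text
20.9833 [0.562  0.044  0.2499] yaw_y -106.08 q [-1.200e-02  2.600e-02  1.565e+00 -1.000e-03  1.551e+00  1.839e+00] w 0.012891652379045089 F [ 0.46191263 -4.73830813 -1.09088444] 61.134987473487854
shift units to target [-0.003 -0.009 -0.003]
[0.6257695  0.02369099] [0.50015368 0.0612892 ] 0.13112192664588687 normal 253.33697419674758
```

The picture gives the mirror's normal as −106.7°, the tool reads −106.1°, and the target is −106.3°. The arm is home and the grip is holding, so I'm handing in.

```bash
python3 -c "
from h import *
print(ticket.job_done())"
```

```text
the job is handed in; nothing more can be done
None
```

I handed the job in with the mirror arm home at its stop and the gripper still holding the top rail, with the mirror within about 0.5° of the angle computed to centre the triangle for the bench camera. I couldn't see that camera's own picture, and the hand-in returned no verdict.

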